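# Unlock the folding stay and shut the cartridge organiser

### The arm

A 7-joint arm with a two-finger parallel gripper is mounted at the origin on the work surface. World frame = base frame: x ahead of the robot, y to its left, z up, the work surface at z = 0. Lengths are in m, angles in rad, forces in N, time in s.
With the tool pointing down it reaches from about 0.425 to 0.875 m from the base axis. Payload 4.7 kg.
Tool frame: the origin (TCP) lies at the very end of the fingers, on their centre line; the grasp point (between the pads) lies 19 mm behind it; z points along the fingers, y is the direction in which the jaws open and shut (so a half turn about z gives the same grasp; the last joint's range is limited). The gripper opens to 87 mm and grips with 3 to 60 N. Pads are 19 mm wide; open, the fingers measure 117 mm over their backs; the gripper's body (75 mm by 190 mm) begins 51 mm behind the grasp point.
Start: joints at [-1.238, 0.321, -0.07, 1.45, 0.023, 1.371, -0.057], TCP at [0.204, 0.617, 0.189] pointing down, gripper open.
Joint ranges: [-2.86, 2.86], [-0.3, 2.09], [-1.38, 1.24], [0.06, 2.45], [-1.56, 4.7], [0.09, 2.05], [-2.69, 2.69]. Speed limits (rad/s): [2.57, 2.57, 3.14, 3.14, 3.14, 3.14, 3.14].

### API

Orientations are given as a unit quaternion [w, x, y, z].
In Python, from cell import arm, eoat, kinematics, sensors, read_camera, job gives the robot as it stands. The module is installed in compiled form; this text tells all that it offers. Calls block until the motion is done:
- arm.move_ptp(position, orientation): joint-space move of the TCP to a pose.
- arm.servo_line(position, vel=0.15, frame=None, until_force=None): straight line of the TCP; frame=None keeps the orientation; vel is the mean speed in m/s. With until_force (N) it stops when the force on the tool has changed by that much, and returns True; else False.
- arm.goto_joints(angles): joint-space move.
- eoat.gripper_to(opening): finger opening in m; the grip force is fixed at half the most; returns when the fingers have stopped.
- arm.hold(seconds).
- kinematics.ik(position, orientation): joint angles nearest the present ones, or None.
- sensors.sense(): the state.
- read_camera(name): name is "side" or "top"; returns a dict with "color" (480x640x3 uint8, red, green, blue), "vfov" (degrees; the focal length in pixels is half the picture's height over the tangent of half this angle, whatever the lens; pixels are square), "cx", "cy" (the principal point, pixels), "D" ([k1, k2, p1, p2, k3] as OpenCV has them; the pictures are not rectified), "R" (3x3) and "t" (3): a world point X has camera coordinates R X + t. Camera axes: x right, y down, z forward; pixel columns grow to the right and rows downward; lengths in m; the calibration is good to about 2 mm. A picture is of the moment at which its call begins. There is no depth.
A pose or a line that the arm cannot do raises arm.PlanningError and nothing moves.
- job.finish_job(): hands the job in, once; it reports no verdict.
The state is a dict: "clock": time; "joint_positions": joint angles; "joint_velocities": joint speeds; "tau": joint torques, N m; "eef_pos": TCP position; "ee_rot": TCP orientation; "ft_force": force on the tool from outside, world axes, zero at the start; "moment": the same for the moment, N m; "width": finger opening in m.
Only numpy, scipy, OpenCV 4.12 (cv2) and the standard library are available. Lean on these libraries where they do the work, as an engineer would, in place of code of your own. Each camera call takes 0.05 s, during which the arm holds its last target.

### The job

Shut the bamboo cartridge organiser. Its lid is held upright by a folding steel stay: pull the stay's knee up past centre by its tab so that it unlocks, then lower the lid until it is fully shut. Leave the clear cube box standing open as it is.

Things in the scene. Friction and masses are not known exactly. Their poses are not given: they have to be found in the camera images.
- organiser: Fixed bamboo box, 170 (x) by 220 (y) by 90 mm high, open on top, cartridges inside. Origin: centre of underside, z up; +x: side with the stay; -x: side with a shallow drawer (up to 30 mm open, plays no part). Lid hinged along the top of the +y side (y +110, z 90). The stay is two 92 mm steel bars in the plane x = +95, from a wall pivot at y -10, z 75 to the lid's edge 120 mm from the hinge.
- organiser_lid (a joint): Lid angle, rad: 0 upright (start), grows as lowered towards the organiser's -y, 1.57 shut flat on the rim. Bamboo board 170 mm along x, 220 mm hinge to free edge, 9 mm thick; upright it fills y +110 to +119 and reaches 310 mm up. Stiff hinge: stays where left; push its outer (back) face near the free edge, 2 to 4 N. Blocked while the stay is locked.
- stay_tab (a point): Centre of the grey pull tab on the stay's knee: 12 mm thick along organiser x (pinch so), 22 wide, 34 long, sloping up and away from the lid. Starts at y +42, z 152 in the organiser's frame. Swings about the wall pivot, radius 93 mm, up and towards -y, 1 to 4 N: past centre at 8 mm; after 30 mm (0.33 rad) well unlocked, lid sunk 0.1 rad, stays so if let go. Folds on by itself as the lid goes down.
- cube_lid_handle (a point): Grip of the knob on the open lid of the clear acrylic cube box, a fixed bystander 100 by 100 by 95 mm high; its 5 mm lid stands open at 90 to 105 degrees, top about 200 mm above the desk. Leave it as it is.

How it is judged:
By the outcome, as a careful person would: the job done as asked, in the order asked, and still so for the second after the job is handed in, with the robot touching nothing.
It also fails if it takes over 51 s, if anything falls off the work surface, if the arm or the gripper's body presses on something with over 40 N, if the wrist force passes 120 N, or if a joint passes its speed limit or range.

## Working session

There is one attempt and no reset: what is moved stays moved. The work goes in short steps, each a Python script; the robot and the scene stay as the last script left them, time stands still between calls to the robot, and variables do not carry over. Pictures are saved under pics/ and viewed, and the job is handed in when it is done.

```bash
mkdir -p pics; python3 - <<'E'
from cell import *
import cv2,json,numpy as np
for n in("side","top"):
    c=read_camera(n); cv2.imwrite(f"pics/{n}0.png",c["color"][:,:,::-1])
    print(n,{k:(np.array(v).round(4).tolist()) for k,v in c.items() if k!="color"})
    R=np.array(c["R"]);print(-R.T@np.array(c["t"]))
print(sensors.sense())
E
```

```text
side {'vfov': 56.9138, 'cx': 314.7367, 'cy': 242.8373, 'D': [-0.0182, 0.0, 0.0, 0.0, 0.0], 'R': [[0.9964, -0.0818, 0.0203], [-0.0392, -0.6627, -0.7479], [0.0746, 0.7444, -0.6635]], 't': [-0.5418, 0.1156, 0.7213]}
[ 0.49058386 -0.50470569  0.57599079]
top {'vfov': 48.8301, 'cx': 324.339, 'cy': 239.9921, 'D': [-0.0575, 0.0, 0.0, 0.0, 0.0], 'R': [[0.0005, -0.9995, -0.0308], [-0.9902, 0.0038, -0.1395], [0.1396, 0.0305, -0.9897]], 't': [0.0406, 0.5283, 0.7851]}
[0.41354021 0.0146384  0.85199548]
{'clock': 0.1, 'joint_positions': array([-1.23788488,  0.32175463, -0.0700559 ,  1.45157255,  0.02262551,
        1.37077461, -0.05687948]), 'joint_velocities': array([-0.00098807, -0.00323432, -0.00088194, -0.00220047,  0.00029705,
        0.00194309, -0.00183534]), 'tau': array([ 5.31043497e-04, -4.92576313e+01, -4.05096570e-01, -3.13396597e+01,
       -6.39885664e-02,  3.95545817e-02,  7.73181114e-05]), 'eef_pos': array([0.203637  , 0.61669459, 0.18755715]), 'ee_rot': array([-7.37473094e-05,  1.58718327e-01,  9.87323529e-01, -8.58434129e-04]), 'ft_force': array([ 0.4564472 , -0.61553385,  0.11009143]), 'moment': array([ 0.04685531, -0.03498522,  0.05389647]), 'width': 0.08710045987048001}
```

View pics/side0.png

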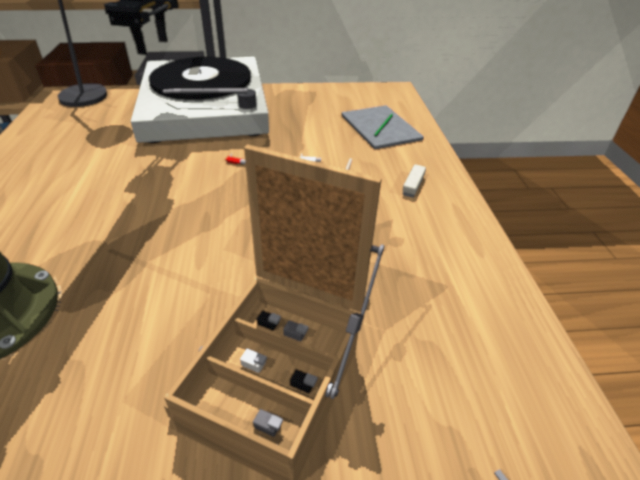

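View pics/top0.png

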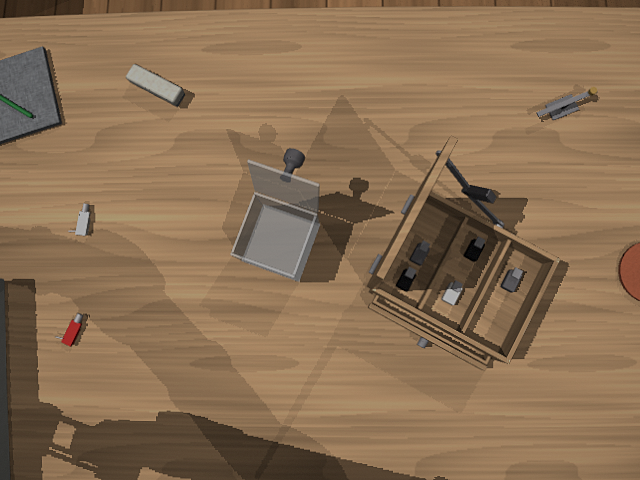

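```bash
python3 - <<'E'
import cv2
a=cv2.imread("pics/side0.png")[130:480,160:400]; cv2.imwrite("pics/s1.png",cv2.resize(a[170:],None,fx=3.3,fy=3.3,interpolation=2))
cv2.imwrite("pics/s2.png",cv2.resize(a[:200],None,fx=3,fy=3,interpolation=2))
a=cv2.imread("pics/top0.png")[120:380,360:580]; cv2.imwrite("pics/t1.png",cv2.resize(a,None,fx=2.3,fy=2.3,interpolation=2))
E
```

```text
(no output)
```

View pics/s1.png

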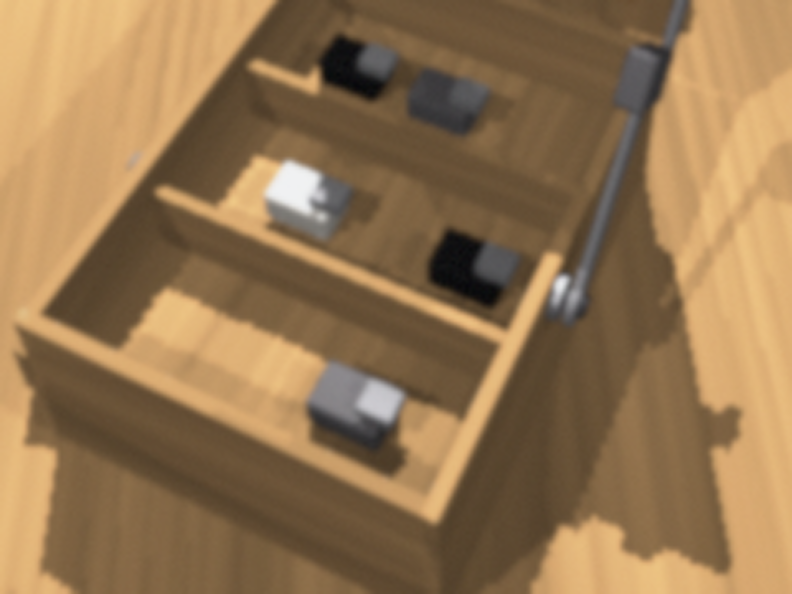

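View pics/s2.png

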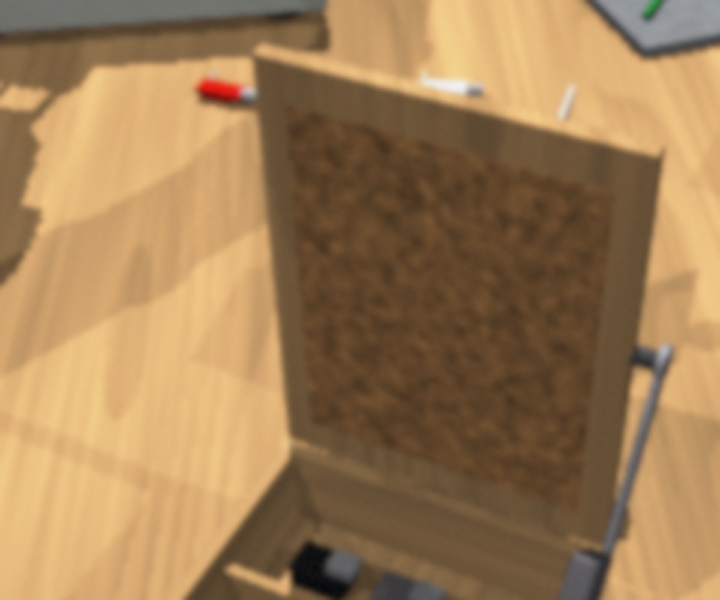

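View pics/t1.png

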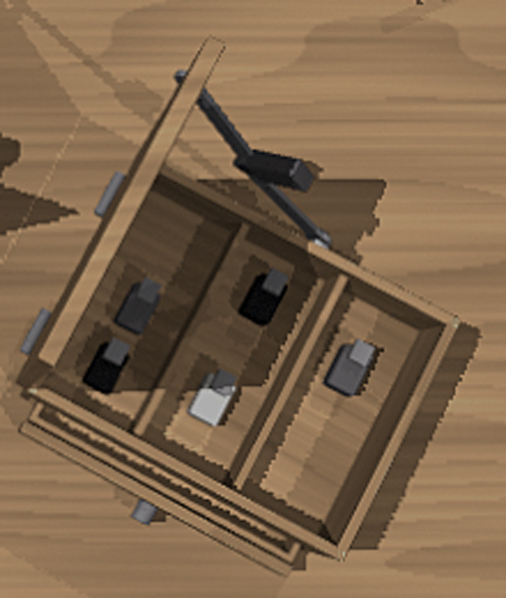

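```bash
cat >h.py <<'E'
from cell import *
import cv2,numpy as np
from scipy.optimize import least_squares
from scipy.spatial.transform import Rotation as Ro
cams={}
def cam(n):
    if n not in cams: cams[n]=read_camera(n)
    return cams[n]
def proj(n,X):
    c=cam(n); f=240/np.tan(np.radians(c["vfov"])/2)
    K=np.array([[f,0,c["cx"]],[0,f,c["cy"]],[0,0,1.]])
    p,_=cv2.projectPoints(np.atleast_2d(X).astype(float),cv2.Rodrigues(np.array(c["R"]))[0],np.array(c["t"]),K,np.array(c["D"]))
    return p[:,0]
def W(p,q):
    q=np.atleast_2d(q);c,s=np.cos(p[2]),np.sin(p[2])
    return q@np.array([[c,s,0],[-s,c,0],[0,0,1]])+[p[0],p[1],0]
def snap(tag):
    for n in("side","top"):
        c=read_camera(n); cv2.imwrite(f"pics/{n}_{tag}.png",c["color"][:,:,::-1])
E
python3 - <<'E'
from h import *
P=[("top",(.085,-.11,.09),(558.3,259.1)),("top",(-.085,-.11,.09),(508.3,362.6)),("top",(.085,.11,.31),(457.4,138.3)),("top",(.085,.119,.31),(451.3,136.5)),("top",(-.085,.119,.31),(377.4,275.7)),("top",(-.085,.11,.31),(384.3,278.3)),
("side",(.085,-.11,.09),(292.4,457.6)),("side",(-.085,-.11,.09),(167.6,397.6)),("side",(-.085,.119,.31),(246,145)),("side",(.085,.11,.31),(379.3,183.3))]
P.append(("side",(.095,.042,.152),(353.3,324.2)))
P.append(("top",(.095,.042,.152),(483,194)))
f=lambda p:np.concatenate([proj(n,W(p,q))[0]-uv for n,q,uv in P])
r=least_squares(f,[.45,-.15,-.5],loss="soft_l1")
print(r.x,np.degrees(r.x[2])); print(f(r.x).reshape(-1,2).round(1))
p=r.x
print("tab",W(p,(.095,.042,.152)),"pivot",W(p,(.095,-.01,.075)))
# cube: lid top corners at z~.2 and box rim
def ray(n,uv,z):
    g=least_squares(lambda a:proj(n,[a[0],a[1],z])[0]-uv,[.5,0]);return g.x
for uv,z in(((249,161),.2),((319,185),.2),((233,255),.095),((296,279),.095),((250,193),.095),((293,156),.16)): print(uv,ray("top",uv,z))
E
```

```text
[ 0.47083061 -0.16729755 -0.49971571] -28.63160119231676
[[ 2.9 -0.6]
 [ 1.3  1.4]
 [ 1.4  0.4]
 [-0.1 -1.7]
 [-0.9 -0.4]
 [ 0.   1.2]
 [-0.2  1. ]
 [-4.7 -0.3]
 [ 0.6 -1.2]
 [-0.  -1.5]
 [ 1.3 -1.6]
 [-1.5 -0.2]]
tab [[ 0.5743393  -0.17595508  0.152     ]] pivot [[ 0.54942214 -0.22159646  0.075     ]]
(249, 161) [0.60811622 0.13141994]
(319, 185) [0.57581053 0.04154927]
(233, 255) [0.49881461 0.17059424]
(296, 279) [0.46393476 0.07864444]
(250, 193) [0.59066682 0.14764714]
(293, 156) [0.62644875 0.07860973]
```

```bash
cat >>h.py <<'E'
p0=np.array([0.4708,-0.1673,-0.4997])
def quat(tilt):
    # approach dir in org frame (0,sin t,-cos t); jaws along org x
    z=np.array([0,np.sin(tilt),-np.cos(tilt)]); y=np.array([-1.,0,0])*SGN; x=np.cross(y,z)
    M=Ro.from_euler("z",p0[2]).as_matrix()@np.c_[x,y,z]
    q=Ro.from_matrix(M).as_quat(); return q[[3,0,1,2]]
SGN=1
def tabpose(a,tilt,back=0.0):
    # a: rotation of the stay bar from start; returns TCP pos
    al=np.arctan2(.077,.052)+a; g=np.array([.095,-.01+.093*np.cos(al),.075+.093*np.sin(al)])
    z=np.array([0,np.sin(tilt),-np.cos(tilt)])
    return W(p0,g+z*(.019-back))[0]
def st(m=""):
    s=sensors.sense(); print(m,round(s["clock"],2),"pos",s["eef_pos"].round(4),"F",s["ft_force"].round(1),"w",round(s["width"],4),"q",s["joint_positions"].round(2)); return s
E
python3 - <<'E'
import h; from h import *
for sg in(1,-1):
    h.SGN=sg
    for t,a,b in((.25,0,.2),(.25,0,0),(.4,0,0),(.6,.36,0),(.75,.36,0)):
        j=kinematics.ik(tabpose(a,t,b),quat(t)); print(sg,t,a,b,tabpose(a,t,b).round(3),None if j is None else np.round(j,2))
    for th in(0,.4,.8,1.2,1.57):
        P=W(p0,[-.015,.11-.2*np.sin(th)+.009*np.cos(th)+.01,.09+.2*np.cos(th)+.009*np.sin(th)])[0]
        j=kinematics.ik(P,quat(0)); print(th,P.round(3),None if j is None else np.round(j,2))
print(kinematics.ik([.204,.617,.4],sensors.sense()["ee_rot"]))
E
```

```text
1 0.25 0 0.2 [ 0.553 -0.215  0.327] None
1 0.25 0 0 [ 0.577 -0.172  0.134] None
1 0.4 0 0 [ 0.578 -0.169  0.135] [-0.44  0.49  1.22  1.75 -0.85  1.42 -2.66]
1 0.6 0.36 0 [ 0.565 -0.193  0.15 ] [-0.17  0.47  1.07  1.74 -0.96  1.53 -2.51]
1 0.75 0.36 0 [ 0.566 -0.191  0.152] [-0.07  0.56  1.07  1.74 -1.11  1.66 -2.39]
0 [ 0.519 -0.047  0.29 ] [-0.72 -0.01  0.76  1.62  0.    1.52  2.69]
0.4 [ 0.482 -0.116  0.278] [-1.04 -0.18  1.1   1.71  0.16  1.52  2.69]
0.8 [ 0.449 -0.175  0.236] None
1.2 [ 0.427 -0.216  0.171] None
1.57 [ 0.419 -0.23   0.099] None
-1 0.25 0 0.2 [ 0.553 -0.215  0.327] [-0.29  0.22  0.95  1.42 -0.43  1.62  0.14]
-1 0.25 0 0 [ 0.577 -0.172  0.134] [-0.28  0.3   0.82  1.72 -0.49  1.26  0.19]
-1 0.4 0 0 [ 0.578 -0.169  0.135] [-0.25  0.35  0.92  1.74 -0.69  1.32  0.37]
-1 0.6 0.36 0 [ 0.565 -0.193  0.15 ] [-0.05  0.4   0.89  1.73 -0.87  1.46  0.57]
-1 0.75 0.36 0 [ 0.566 -0.191  0.152] [-0.11  0.6   1.12  1.74 -1.14  1.69  0.76]
0 [ 0.519 -0.047  0.29 ] [-0.19  0.01  0.24  1.61 -0.    1.52 -0.46]
0.4 [ 0.482 -0.116  0.278] [ 0.12 -0.04  0.06  1.68  0.    1.5  -0.32]
0.8 [ 0.449 -0.175  0.236] [ 0.04 -0.07  0.26  1.79  0.02  1.42 -0.2 ]
1.2 [ 0.427 -0.216  0.171] [-0.6  -0.11  0.96  1.91  0.1   1.29 -0.16]
1.57 [ 0.419 -0.23   0.099] [-0.64 -0.01  1.1   2.01  0.01  1.14 -0.04]
[-1.25068976  0.32477616 -0.06158154  1.03038605  0.0201318   1.78813734
 -0.05268818]
```

```bash
sed -i 's/^SGN=1/SGN=-1/' h.py; python3 - <<'E'
from h import *
arm.servo_line([.204,.617,.40],vel=.3); st()
arm.move_ptp(tabpose(0,.3,.22)+[0,0,.06],quat(.3)); st()
arm.servo_line(tabpose(0,.3,.08),vel=.15); st()
snap("pre")
E
```

```text
1.06 pos [0.2039 0.6167 0.3984] F [-0.2  0.6 -0.3] w 0.0868 q [-1.25  0.32 -0.06  1.03  0.02  1.79 -0.05]
 4.28 pos [ 0.5465 -0.2269  0.4039] F [ 0.2  0.3 -0.4] w 0.0872 q [ 0.01  0.2   0.67  1.26 -0.43  1.76  0.1 ]
 5.75 pos [ 0.5661 -0.1924  0.2114] F [0.3 0.7 0.8] w 0.0872 q [-0.05  0.21  0.62  1.62 -0.43  1.38  0.15]
```

View pics/side_pre.png

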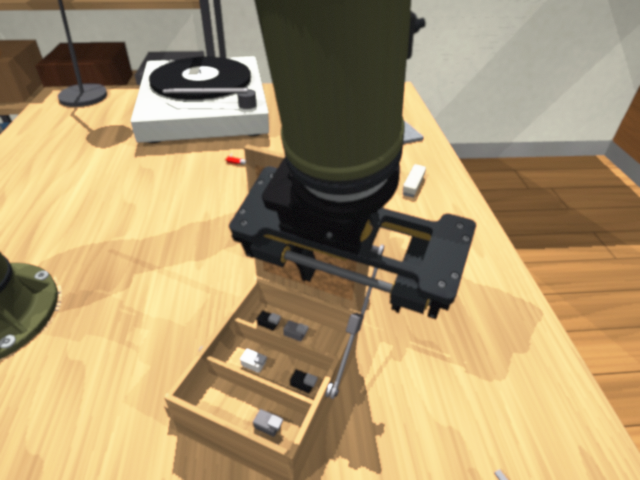

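View pics/top_pre.png

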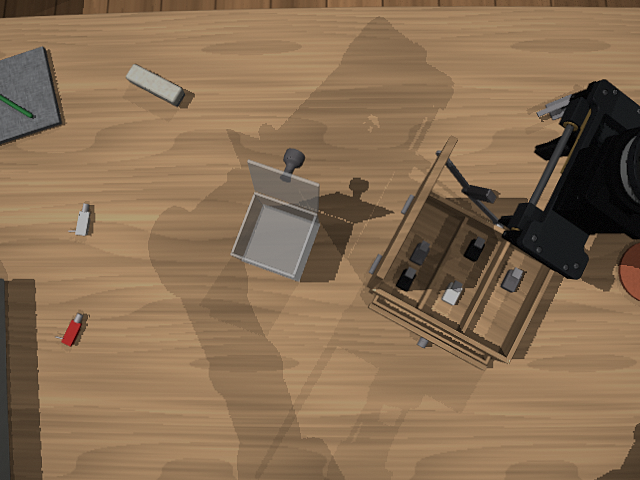

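The open jaws straddle the tab (side about 353,323; top about 482,193), and the lid and cube box are untouched. Descending and gripping.

```bash
python3 - <<'E'
from h import *
print(arm.servo_line(tabpose(0,.3,.003),vel=.08,until_force=8)); st()
eoat.gripper_to(0.03); st(); eoat.gripper_to(0.0); st("grip")
snap("grip")
E
```

```text
False
 6.96 pos [ 0.577  -0.1722  0.1374] F [0.  0.1 0.5] w 0.0869 q [-0.06  0.26  0.59  1.72 -0.47  1.25  0.18]
 8.11 pos [ 0.5766 -0.1717  0.1368] F [-0.2  0.1  1.3] w 0.0298 q [-0.06  0.26  0.59  1.72 -0.47  1.25  0.18]
grip 8.92 pos [ 0.5772 -0.1723  0.1384] F [-1.  -0.5  6.4] w 0.0006 q [-0.06  0.26  0.6   1.72 -0.47  1.25  0.18]
```

```bash
python3 -c "
import cv2
a=cv2.imread('pics/side_grip.png')[200:440,200:520];b=cv2.imread('pics/top_grip.png')[100:340,360:640]
cv2.imwrite('pics/g.png',cv2.resize(cv2.hconcat([a,b]),None,fx=1.33,fy=1.33))"
```

```text
(no output)
```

View pics/g.png

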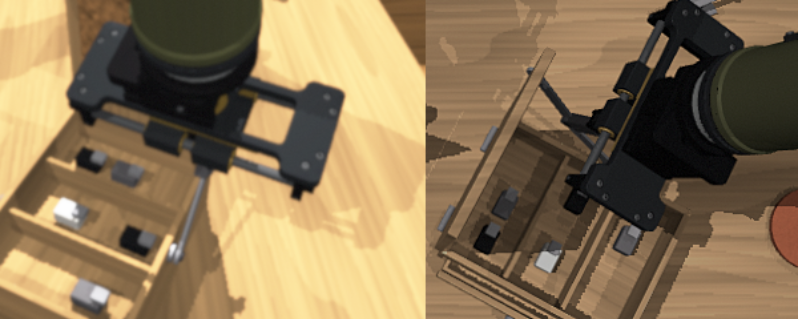

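```bash
python3 - <<'E'
from h import *
for X in (tabpose(0,.3,.019),tabpose(0,.3,0)): print(proj("side",X),proj("top",X))
eoat.gripper_to(0.05); st("open")
arm.servo_line(tabpose(0,.3,.1),vel=.15); st()
snap("re")
E
python3 -c "
import cv2
a=cv2.imread('pics/side_re.png')[230:400,270:410];b=cv2.imread('pics/top_re.png')[130:300,420:560]
a0=cv2.imread('pics/side0.png')[230:400,270:410];b0=cv2.imread('pics/top0.png')[130:300,420:560]
cv2.imwrite('pics/re.png',cv2.resize(cv2.vconcat([cv2.hconcat([a0,b0]),cv2.hconcat([a,b])]),None,fx=1.75,fy=1.75,interpolation=2))"
```

```text
[[354.59354258 322.53666914]] [[481.5220342  193.83228621]]
[[354.97407553 328.45110166]] [[474.44697898 194.90197098]]
open 10.18 pos [ 0.5766 -0.1718  0.1368] F [-0.3 -1.4  0.8] w 0.0495 q [-0.06  0.26  0.59  1.72 -0.47  1.25  0.18]
 10.97 pos [ 0.5625 -0.1963  0.2285] F [ 0.3  0.2 -1.1] w 0.0496 q [-0.05  0.2   0.62  1.6  -0.42  1.42  0.14]
```

View pics/re.png

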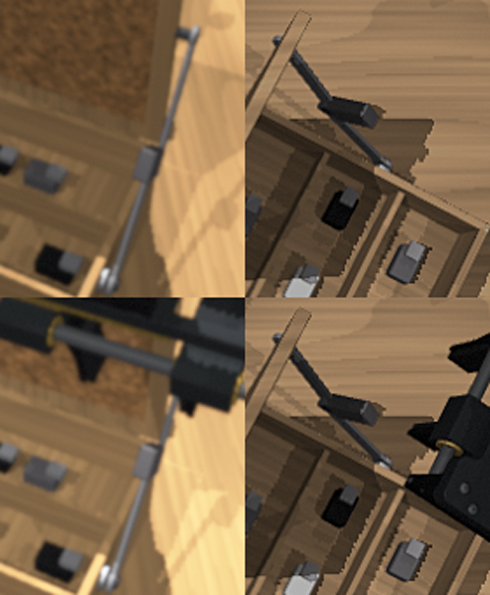

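```bash
python3 - <<'E'
from h import *
s=st(); q=s["ee_rot"]; M=Ro.from_quat(q[[1,2,3,0]]).as_matrix(); print(M.round(3))
print(Ro.from_quat(quat(.3)[[1,2,3,0]]).as_matrix().round(3))
im={n:cam(n)["color"][:,:,::-1].copy() for n in("side","top")}
out=[]
for n,(x0,y0) in dict(side=(270,200),top=(440,80)).items():
    b=cv2.resize(im[n][y0:y0+200,x0:x0+200],None,fx=2,fy=2,interpolation=2)
    def dot(X,c):
        u=(proj(n,X)[0]-[x0,y0])*2; cv2.circle(b,tuple(int(v) for v in u),3,c,-1)
    e=s["eef_pos"]
    for d in(-.0248,.0248): dot(e+M[:,1]*d,(0,0,255)); dot(e+M[:,1]*d-M[:,2]*.019,(0,255,0))
    dot(e,(255,0,0))
    al=np.arctan2(.077,.052)
    dot(W(p0,[.095,.042,.152]),(255,0,255)); dot(W(p0,[.095,-.01,.075]),(255,255,0)); dot(W(p0,[.095,.11,.21]),(0,255,255))
    out.append(b)
cv2.imwrite("pics/ov.png",cv2.hconcat(out))
E
```

```text
11.07 pos [ 0.5624 -0.196   0.228 ] F [-0.4  0.1  0.5] w 0.0498 q [-0.05  0.2   0.62  1.6  -0.42  1.42  0.14]
[[ 0.458  0.878  0.139]
 [ 0.839 -0.478  0.26 ]
 [ 0.295 -0.002 -0.955]]
[[ 0.458  0.878  0.142]
 [ 0.839 -0.479  0.259]
 [ 0.296  0.    -0.955]]
```

View pics/ov.png

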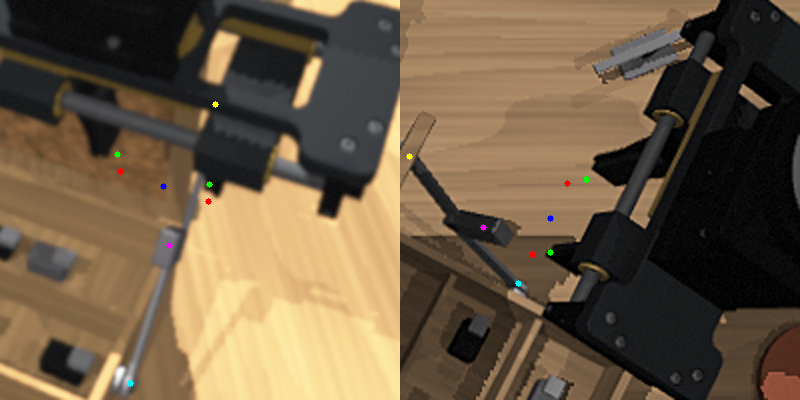

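```bash
python3 - <<'E'
import cv2
a=cv2.imread('pics/side_re.png')[225:325,290:400];b=cv2.imread('pics/top_re.png')[130:230,490:600]
a=cv2.resize(a,None,fx=3.6,fy=3.6,interpolation=2);b=cv2.resize(b,None,fx=3.6,fy=3.6,interpolation=2)
a=cv2.convertScaleAbs(a,alpha=1.8,beta=20);b=cv2.convertScaleAbs(b,alpha=1.8,beta=20)
cv2.imwrite('pics/z.png',cv2.hconcat([a,b]))
E
```

```text
(no output)
```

View pics/z.png

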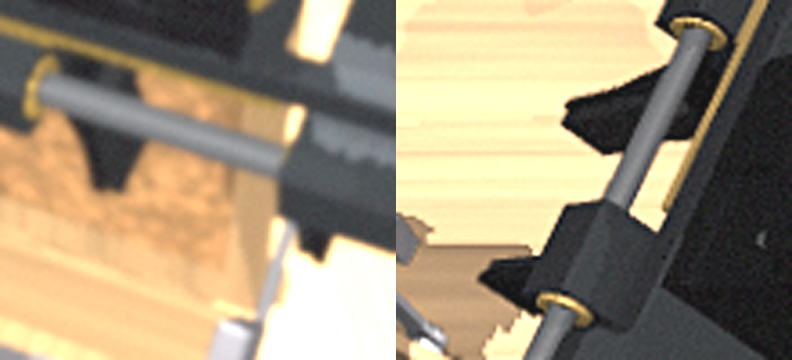

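```bash
python3 - <<'E'
from h import *
s=st(); q=s["ee_rot"]; M=Ro.from_quat(q[[1,2,3,0]]).as_matrix()
for nm,a,b in(("inner",(320,277.8),(513.9,206.4)),("outer",(378,297.2),(536.9,161.1))):
    r=least_squares(lambda X:np.r_[proj("side",X)[0]-a,proj("top",X)[0]-b],[.55,-.2,.2])
    print(nm,r.x.round(4),"res",r.fun.round(1),"in tool frame",(M.T@(r.x-s["eef_pos"])).round(4))
E
```

```text
11.18 pos [ 0.5625 -0.1962  0.2283] F [ 0.2 -0.1  0.7] w 0.0501 q [-0.05  0.2   0.62  1.6  -0.42  1.42  0.14]
inner [ 0.5327 -0.1877  0.2455] res [ 3.7 -0.8  0.2  4.3] in tool frame [-0.0014 -0.0303 -0.0184]
outer [ 0.5874 -0.2177  0.2454] res [ 3.3 -0.8 -0.   4.1] in tool frame [-0.0016  0.0321 -0.0184]
```

Measured in both views, the real fingertips are about 18 mm short of the reported TCP. That explains why the fingers closed to 0.6 mm and missed. I'll correct for it along the tool axis.

```bash
sed -i 's/(.019-back)/(.037-back)/' h.py; python3 - <<'E'
from h import *
print(arm.servo_line(tabpose(0,.3,.002),vel=.12,until_force=8)); st()
eoat.gripper_to(0.0); s=st("grip")
snap("grip2")
E
```

```text
False
 12.39 pos [ 0.5798 -0.1675  0.1196] F [ 0.9 -0.3 -0.1] w 0.0502 q [-0.07  0.28  0.59  1.74 -0.48  1.21  0.19]
grip 13.12 pos [ 0.5799 -0.1673  0.1188] F [ 2.1 -2.  -1.4] w 0.0117 q [-0.07  0.28  0.59  1.74 -0.48  1.21  0.19]
```

```bash
python3 - <<'E'
from h import *
for a in np.linspace(.06,.36,6):
    arm.servo_line(tabpose(a,.3+a,.002),vel=.05,frame=quat(.3+a)); s=st(round(a,2))
    if np.linalg.norm(s["ft_force"])>30 or s["width"]<.008: print("STOP");break
snap("pull")
E
```

```text
0.06 13.47 pos [ 0.5784 -0.17    0.1226] F [ 3.8 -0.4 -0.5] w 0.0115 q [-0.02  0.28  0.59  1.74 -0.55  1.23  0.25]
0.12 13.72 pos [ 0.5773 -0.1719  0.1259] F [ 3.8 -0.7 -0.1] w 0.0119 q [ 0.02  0.29  0.58  1.75 -0.61  1.26  0.32]
0.18 13.97 pos [ 0.5759 -0.1743  0.1293] F [ 4.2 -1.1  0.8] w 0.0114 q [ 0.07  0.3   0.58  1.75 -0.67  1.29  0.38]
0.24 14.22 pos [ 0.5744 -0.1771  0.1325] F [ 4.3 -1.6  1.4] w 0.0117 q [ 0.11  0.32  0.58  1.75 -0.73  1.32  0.44]
0.3 14.47 pos [ 0.5728 -0.18    0.1355] F [ 4.9 -0.8  1.3] w 0.0118 q [ 0.16  0.34  0.58  1.75 -0.79  1.36  0.5 ]
0.36 14.72 pos [ 0.5711 -0.1831  0.1383] F [ 3.9 -1.6  2. ] w 0.0118 q [ 0.21  0.36  0.57  1.75 -0.84  1.4   0.56]
```

View pics/side_pull.png

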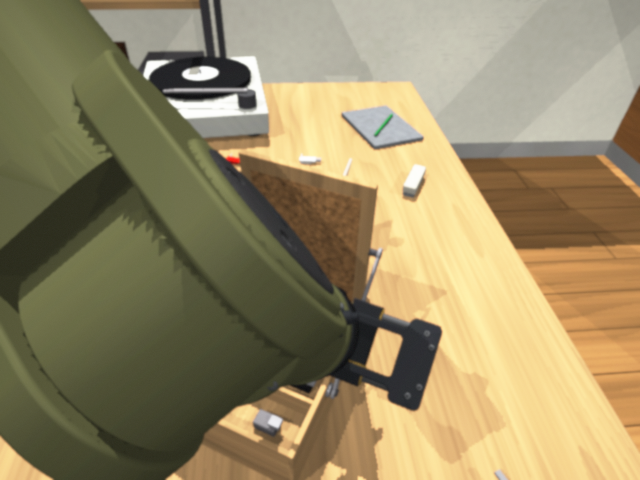

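View pics/top_pull.png

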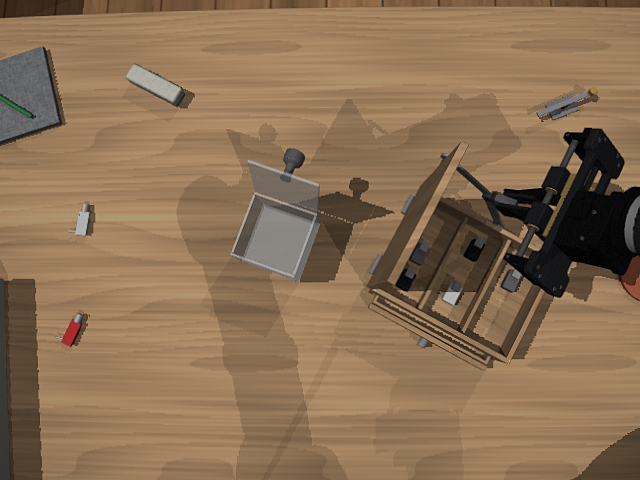

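```bash
python3 - <<'E'
from h import *
s=st("now"); print(tabpose(.36,.66,.002).round(4))
for a in (.42,.48):
    arm.servo_line(tabpose(a,.66,.002),vel=.05,frame=quat(.66)); s=st(a)
print(tabpose(.48,.66,.002).round(4))
arm.hold(.3)
c=read_camera("top")["color"]; cv2.imwrite("pics/p2.png",cv2.resize(c[110:310,350:600,::-1],None,fx=3,fy=3,interpolation=2))
E
```

```text
now 14.82 pos [ 0.5711 -0.183   0.1382] F [ 4.6 -2.   2.6] w 0.0119 q [ 0.21  0.36  0.57  1.75 -0.84  1.4   0.56]
[ 0.57   -0.1838  0.1378]
0.42 15.08 pos [ 0.5688 -0.1872  0.139 ] F [ 6.2 -1.  -0.7] w 0.0119 q [ 0.21  0.36  0.58  1.74 -0.84  1.4   0.56]
0.48 15.34 pos [ 0.5662 -0.1918  0.1395] F [ 7.6 -0.4 -2.2] w 0.0116 q [ 0.22  0.36  0.58  1.74 -0.84  1.41  0.57]
[ 0.5647 -0.1935  0.1397]
```

View pics/p2.png

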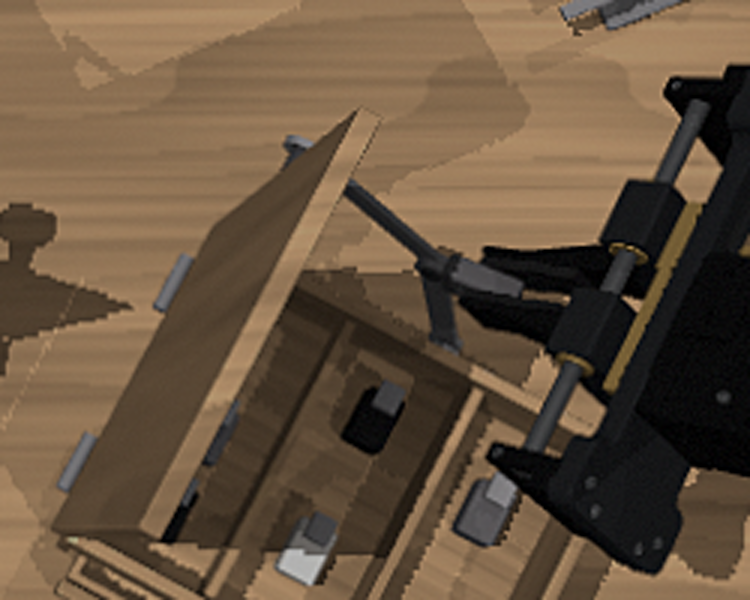

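```bash
cat >>h.py <<'E'
def push(th,r=.19,d=.0095,clear=0,x=-.015):
    P=[x,.11-r*np.sin(th)+.009*np.cos(th)+d+clear*np.cos(th),.09+r*np.cos(th)+.009*np.sin(th)+clear*np.sin(th)-.018]
    return W(p0,P)[0]
E
python3 - <<'E'
from h import *
eoat.gripper_to(.05); st("rel")
arm.servo_line(tabpose(.48,.66,.10),vel=.15)
e=st()["eef_pos"]
arm.servo_line([e[0],e[1],.42],vel=.25); st()
eoat.gripper_to(0.0)
top=push(.1,clear=.06); top[2]=.42
arm.move_ptp(top,quat(0)); st("over")
snap("over")
E
```

```text
rel 16.61 pos [ 0.5647 -0.1935  0.1397] F [-0.6 -0.6  0.8] w 0.0499 q [ 0.22  0.36  0.58  1.74 -0.84  1.41  0.57]
 17.41 pos [ 0.5359 -0.2454  0.2165] F [-0.3  0.5  0. ] w 0.05 q [ 0.29  0.33  0.63  1.62 -0.79  1.58  0.54]
 18.37 pos [ 0.5357 -0.245   0.4185] F [-0.6  0.1 -0.3] w 0.0499 q [ 0.29  0.27  0.65  1.29 -0.79  1.88  0.29]
over 20.45 pos [ 0.5385 -0.0138  0.4198] F [ 0.8 -1.4 -0.1] w 0.0008 q [-0.43  0.07  0.45  1.3  -0.03  1.78 -0.5 ]
```

View pics/side_over.png

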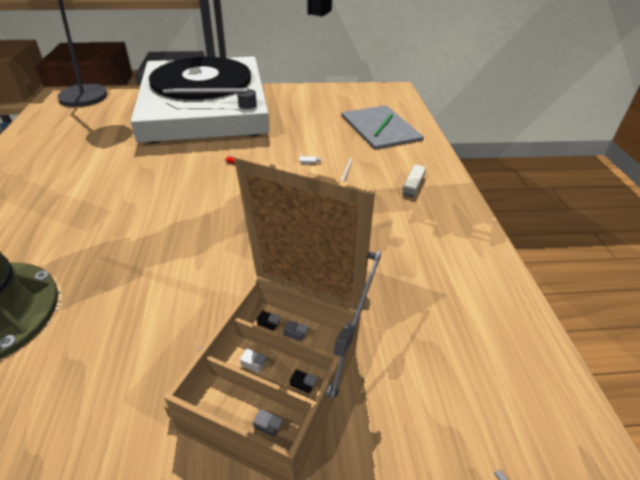

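View pics/top_over.png

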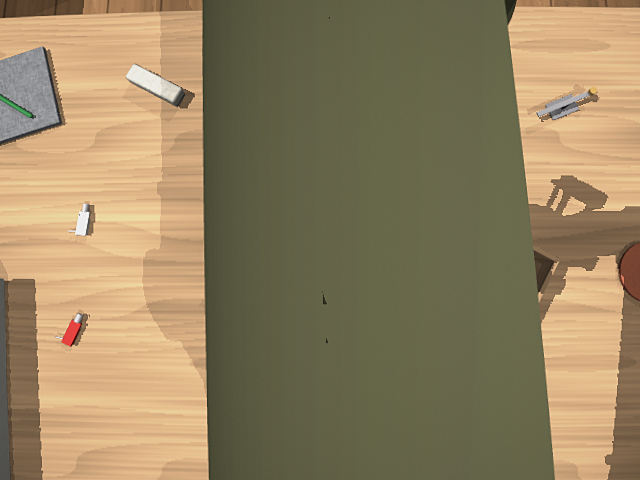

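The lid stays at about 0.1 rad with the knee up (345,340), so the stay is unlocked. In the side view the fingertip is above and behind the lid (318,8). Now for the push.

```bash
python3 - <<'E'
from h import *
print(arm.servo_line(push(.1,clear=.06),vel=.15,until_force=6)); st("down")
print(arm.servo_line(push(.12,clear=.004),vel=.08,until_force=6)); st("near")
for th in np.arange(.25,.9,.12):
    f=arm.servo_line(push(th),vel=.09,until_force=15); s=st((round(th,2),f))
    if f: break
c=read_camera("side")["color"]; cv2.imwrite("pics/mid.png",c[:,:,::-1])
E
```

```text
False
down 21.72 pos [ 0.5393 -0.0117  0.269 ] F [-0.5 -0.1  0.1] w 0.0006 q [-0.44  0.05  0.43  1.61 -0.02  1.48 -0.51]
False
near 22.62 pos [ 0.5102 -0.0635  0.2622] F [-0.1 -0.7 -0.3] w 0.0002 q [-0.4  -0.01  0.47  1.68  0.    1.47 -0.43]
(np.float64(0.25), False) 23.08 pos [ 0.496  -0.0899  0.2582] F [ 0.   0.5 -0.9] w 0.0007 q [-0.37 -0.03  0.49  1.71  0.02  1.46 -0.39]
(np.float64(0.37), False) 23.48 pos [ 0.4854 -0.1091  0.2522] F [-0.4 -0.2 -0.1] w 0.0007 q [-0.36 -0.05  0.51  1.73  0.02  1.45 -0.35]
(np.float64(0.49), False) 23.88 pos [ 0.4753 -0.1276  0.2436] F [-0.3  0.4 -0. ] w 0.0003 q [-0.34 -0.06  0.53  1.76  0.03  1.43 -0.32]
(np.float64(0.61), False) 24.28 pos [ 0.4656 -0.145   0.2325] F [-0.7  0.   1.1] w 0.0007 q [-0.32 -0.07  0.55  1.79  0.04  1.41 -0.28]
(np.float64(0.73), False) 24.68 pos [ 0.4567 -0.1611  0.2191] F [-0.7  0.8  0. ] w 0.0002 q [-0.31 -0.08  0.57  1.82  0.04  1.39 -0.25]
(np.float64(0.85), False) 25.08 pos [ 0.4487 -0.1757  0.2036] F [ 0.3  0.5 -0.5] w 0.0002 q [-0.29 -0.07  0.58  1.85  0.04  1.36 -0.22]
```

View pics/mid.png

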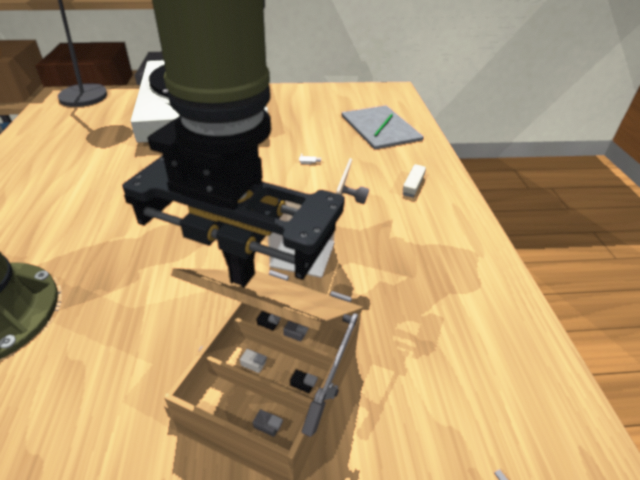

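The lid is going down under the fingertips (free edge now around y≈275–310 in the image) and the stay is folding. I'll carry on pushing.

```bash
python3 - <<'E'
from h import *
for th in np.arange(.97,1.5,.12):
    f=arm.servo_line(push(th),vel=.09,until_force=15); s=st((round(th,2),f))
    if f: break
c=read_camera("side")["color"]; cv2.imwrite("pics/mid2.png",c[:,:,::-1])
E
```

```text
(np.float64(0.97), False) 25.53 pos [ 0.4415 -0.1886  0.1862] F [ 0.3 -0.1 -0.4] w 0.0001 q [-0.28 -0.07  0.6   1.88  0.04  1.32 -0.18]
(np.float64(1.09), False) 25.93 pos [ 0.4355 -0.1996  0.1672] F [-0.9  0.7  0. ] w 0.0008 q [-0.26 -0.06  0.62  1.91  0.04  1.28 -0.15]
(np.float64(1.21), False) 26.33 pos [ 0.4309 -0.2085  0.1472] F [0.2 0.5 0.1] w 0.0001 q [-0.25 -0.04  0.64  1.94  0.03  1.24 -0.12]
(np.float64(1.33), False) 26.73 pos [ 0.4273 -0.2152  0.1259] F [0.  0.2 0.2] w 0.0005 q [-0.24 -0.02  0.65  1.97  0.02  1.2  -0.1 ]
(np.float64(1.45), False) 27.13 pos [ 0.4249 -0.2197  0.1037] F [ 0.1 -0.9  0.5] w 0.0005 q [-0.23  0.    0.66  1.99 -0.    1.15 -0.07]
```

View pics/mid2.png

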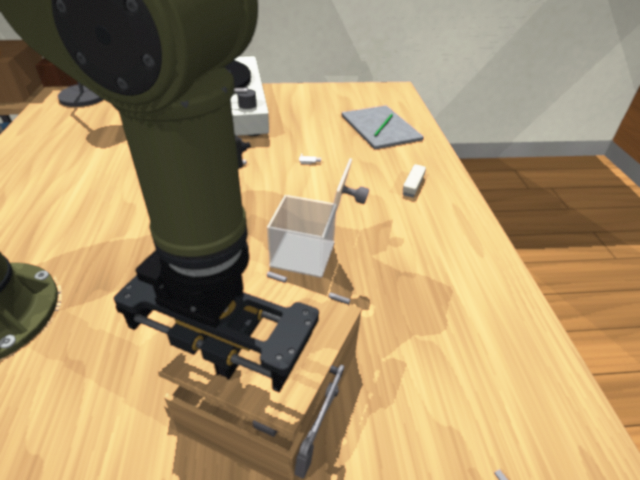

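```bash
python3 - <<'E'
from h import *
t=push(1.57); t[2]=.055
f=arm.servo_line(t,vel=.05,until_force=14); st(f)
arm.hold(.2); st("pressed")
e=sensors.sense()["eef_pos"]
arm.servo_line([e[0],e[1],.30],vel=.2); st()
arm.move_ptp([.35,.35,.40],quat(0)); st("away")
snap("end")
E
```

```text
True 27.93 pos [ 0.4239 -0.2215  0.0659] F [-2.3  1.2 10.1] w 0.0004 q [-0.22  0.05  0.67  2.03 -0.04  1.07 -0.03]
pressed 28.12 pos [ 0.4239 -0.2214  0.0659] F [-2.2  1.   7.6] w 0.0006 q [-0.22  0.05  0.67  2.03 -0.04  1.07 -0.03]
 29.45 pos [ 0.4233 -0.2212  0.2987] F [-0.2 -1.1 -0.5] w 0.0006 q [-0.25 -0.12  0.62  1.69  0.07  1.55 -0.14]
away 31.55 pos [0.3509 0.349  0.3998] F [ 0.4 -0.6  0. ] w 0.0003 q [-0.61 -0.02 -0.22  1.42 -0.    1.74 -1.33]
```

View pics/side_end.png

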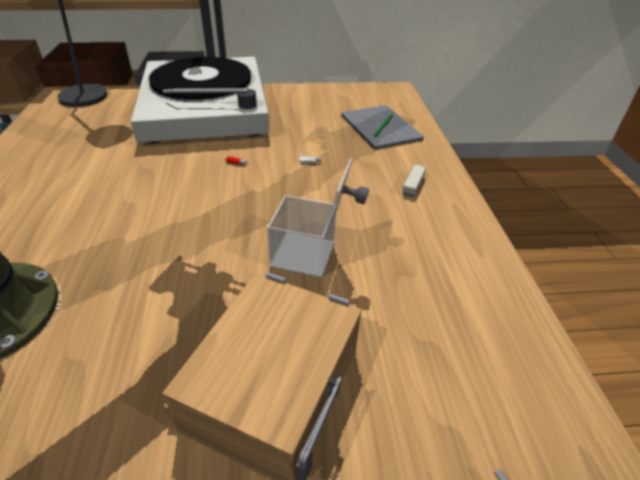

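View pics/top_end.png

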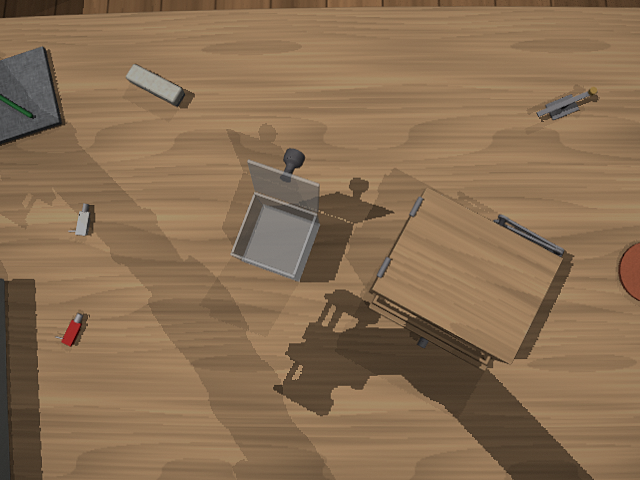

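```bash
python3 - <<'E'
from h import *
out=[]
for n,(x0,y0) in dict(side=(155,280),top=(365,180)).items():
    b=cv2.resize(cam(n)["color"][y0:y0+200,x0:x0+215,::-1],None,fx=1.85,fy=1.85,interpolation=2).copy() if 0 else None
    b=cv2.resize(np.ascontiguousarray(cam(n)["color"][y0:y0+200,x0:x0+215,::-1]),None,fx=1.85,fy=1.85,interpolation=2)
    for th,c in((1.57,(0,0,255)),(1.50,(255,0,0))):
        for x in(-.085,.085):
            q=[x,.11-.22*np.sin(th)+.009*np.cos(th),.09+.22*np.cos(th)+.009*np.sin(th)]
            u=(proj(n,W(p0,q))[0]-[x0,y0])*1.85; cv2.circle(b,tuple(int(v) for v in u),2,c,-1)
    out.append(b)
cv2.imwrite("pics/fin.png",cv2.hconcat(out))
E
```

```text
(no output)
```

View pics/fin.png

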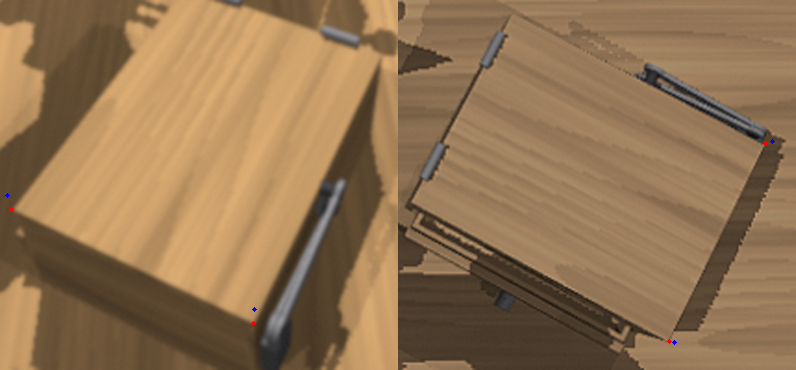

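```bash
python3 - <<'E'
from h import *
job.finish_job(); st()
E
```

```text
the job is handed in; nothing more can be done
the job is handed in; nothing more can be done
```

The organiser's lid is shut, and I've handed the job in at about 32 s of the 51 s allowed. The verdict isn't reported.

**What I did:**
1. Located the organiser in both camera views.
2. Pinched the tab and swung it about 0.48 rad (45 mm). Once released, the stay stayed unlocked with the lid sunk about 0.1 rad.
3. Pushed the lid's back face down to the rim with closed fingers.
4. Moved the arm well clear before handing in.

**Last checks:**
- **Lid:** in both views its free corners match the fully shut position to about 0.01 rad. The final press met a firm stop, with 8–10 N still held against the 2–4 N the hinge needs.
- **Cube box:** it stands open, looking the same as at the start.
- **Forces and other items:** the wrist force readings I printed never exceeded about 11 N. Nothing appears to have fallen off the desk.

**What disagreed:**
- **Missed first grip:** my first grip closed on nothing because the real fingertips sit short of the reported TCP. The images put the gap at about 18 mm. After correcting for that, the tab gripped at about 12 mm, as expected.
- **Final stop height:** the arm stopped about 15 mm lower than that correction predicts. The gap is therefore probably closer to 33 mm, so I relied on the images and the force to judge the lid shut.

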